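# Find the rocking dish and turn it over

### The arm

A 7-joint arm with a two-finger parallel gripper is mounted at the origin on the work surface. World frame = base frame: x ahead of the robot, y to its left, z up, the work surface at z = 0. Lengths are in m, angles in rad, forces in N, time in s.
With the tool pointing down it reaches from about 0.425 to 0.875 m from the base axis. Payload 4.7 kg.
Tool frame: the origin (TCP) lies between the finger pads; the fingertips stand 14 mm ahead of it and the grasp point (between the pads) lies 5 mm behind it; z points along the fingers, y is the line along which they close (so a half turn about z gives the same grasp; the last joint's range is limited). The gripper opens to 87 mm and grips with 3 to 60 N. Pads are 19 mm wide; open, the fingers measure 117 mm over their backs; the gripper's body (75 mm by 190 mm) begins 51 mm behind the grasp point.
Start: joints at [1.216, 0.321, -0.07, 1.45, 0.023, 1.371, -0.057], TCP at [0.234, -0.606, 0.237] pointing down, gripper open.
Joint ranges: [-2.86, 2.86], [-0.3, 2.09], [-1.38, 1.24], [0.06, 2.45], [-1.56, 4.7], [0.09, 2.05], [-2.69, 2.69]. Speed limits (rad/s): [2.57, 2.57, 3.14, 3.14, 3.14, 3.14, 3.14].

### API

Orientations are given as a rotation vector (axis times angle).
In Python, from bench import ctrl gives the robot as it stands.
- The arm moves only by the tool step_arm, never from a script. Its argument "commands" is a list of rows, each an object with "travel": the shift along the tool's x, y, z in m, a list of three; "turn": the turn, a rotation vector about the tool's x, y, z in degrees, a list of three. A call has 1 to 5 rows; each row is the pose to reach, as a shift and turn from the pose commanded when the call began, along the tool's axes at that moment; what a row does not reach only later rows make up. A row lasts 1/10 s, in which the tool goes at most 50 mm and 8.59 degrees, less where a joint would pass 70% of its speed; a pose out of reach is approached as far as the arm can. A call with a gripper value outside its range is refused whole. "gripper" is the opening, from 0 (shut) to 1 (fully open), set as the call begins (left out, the last holds). The fingers move at their own pace and stop on an object; "force" is the grip in N (left out, the last holds). Time passes only in rows, so rows that repeat a pose let the fingers close. It gives the time, the measured TCP pose, the force, the opening and the grip force at its end, in the units of the state.
- ctrl.get_state(): the state, without advancing time (a new reading comes with each control period).
- ctrl.get_image(name): name is "scene" or "top" or "wrist"; returns the picture (384x512x3 uint8, red, green, blue); there is no depth.
- ctrl.camera_model(name): a dict with "fx", "fy", "cx", "cy" (pixels), "k1" (the pictures are not rectified: a ray, as slopes to the right and down, at radius r is drawn at 1 + k1 r^2 times it, then the intrinsics apply), "R" (3x3) and "t" (3): a world point X has camera coordinates R X + t; the wrist camera has in their place "T_tool_cam" (4x4, takes a point from camera to tool coordinates, whose origin is the TCP and whose axes are the flange's). Camera axes: x right, y down, z forward; pixel columns grow to the right and rows downward; lengths in m; the calibration is good to about 2 mm. A picture is of the moment at which its call begins: read the wrist's pose just before it. camera_model takes no time and is no camera call.
- ctrl.close_job(): hands the job in; it is judged then, once.
The state is a dict: "time": time; "joint_positions": joint angles; "qd": joint speeds; "joint_torque": joint torques, N m; "position": TCP position; "tool_rot": TCP orientation; "ft_force": force on the tool from outside, world axes, zero at the start; "torque": the same for the moment, N m; "grip_width": opening from 0.0 (shut) to 1.0 (fully open); "grip_force": force on a finger pad.
Only numpy, scipy, OpenCV 4.12 (cv2) and the standard library are available. Lean on these libraries where they do the work, as an engineer would, in place of code of your own. Each camera call takes 0.05 s, during which the arm holds its last target. There are 200 camera calls.

### The job

One of the three oblong white dishes has a bulged base and rocks: press down on the rims at their short ends until you find the one that tips. Turn that dish over in two goes: first stand it on its short end and let go, then take hold of it again and set it upside down in the middle of the cork mat, so that its base can be sanded flat. Leave the two steady dishes standing where they are and do not disturb the remote control, the bowl or the jar.

Things in the scene. Friction and masses are not known exactly. Their poses are not given: they have to be found in the camera images.
- dish_a: Open-topped oblong white ceramic dish, 200 to 310 g, one of three that look alike: 130 long (own x), 56 wide (own y), 42 mm high (own z, up), walls and floor 5 mm. Origin: centre of its underside, on the table. One of the three rocks; which is not told. A steady dish has a foot 126 x 52 x 5 mm under its floor; the rocker only a bulge 24 (x) x 52 x 5 mm in the middle
- dish_b: One of the three dishes, built as told under dish_a. The rocking one stands level until the middle of a short end's rim is pressed down (1 to 5 N); then it tips about 0.09 rad (5 degrees), that rim going down 4 to 5 mm and 3 to 4 mm outward, and comes level again when let go. Steady ones do not tip. Pressing a long side tips none
- dish_c: One of the three dishes, built as told under dish_a. The end faces of all are flat: a dish stands steadily on a short end, 130 mm high. The long sides are flat too, so it can be gripped across its 56 mm width
- dish_a_mid (a point): Middle of dish_a: 21 mm above its origin along its own z
- dish_b_mid (a point): Middle of dish_b: 21 mm above its origin along its own z
- dish_c_mid (a point): Middle of dish_c: 21 mm above its origin along its own z
- mat: Square cork mat 200 x 200 x 3 mm, fixed to the table; origin at the centre of its underside, its top 3 mm above the table
- remote: Bystander: black remote control 45 (x) x 180 (y) x 20 mm, beyond the dishes; origin at the centre of its underside
- bowl: Bystander: white plastic bowl 120 mm across, 55 mm high, beyond the dishes; origin at the centre of its underside
- candle_jar: Bystander: amber glass jar 64 mm across, 60 mm high, beyond the dishes; origin at the centre of its underside
Things that resemble listed ones, but are neither listed nor needed, are in the scene too. Leave any pink or yellow look-alike of the dish_a alone.

How it is judged:
By the outcome, as a careful person would: the job done as asked, in the order asked, and still so for the second after the job is handed in, with the robot touching nothing.
It also fails if it takes over 72 s, if anything falls off the work surface, if the arm or the gripper's body presses on something with over 40 N, if the wrist force passes 120 N, or if a joint passes its speed limit or range.

## Working session

There is one attempt and no reset: what is moved stays moved. The work goes in short steps, Python scripts to look and compute and a tool call to move; the robot and the scene stay as the last step left them, time stands still between calls to the robot, and variables do not carry over. Pictures are saved under pics/ and viewed, at most 10 in all, crops included, and the job is handed in when it is done.

Besides the shell and the picture viewer there is one more tool, called after "Call:" as name(argument=value, ...), one argument or row to a line, values as JSON. step_arm: Moves the arm, as the interface text tells. Its arguments: {"type":"object","properties":{"commands":{"type":"array"},"gripper":{"type":"number"},"force":{"type":"number"}},"required":["commands"]}

```bash
mkdir -p pics; ls
python3 - <<'E'
from bench import ctrl
import cv2,json
for n in("scene","top"):
    cv2.imwrite(f"pics/{n}0.png",ctrl.get_image(n)[:,:,::-1]); print(n,ctrl.camera_model(n))
print(ctrl.camera_model("wrist")); print(ctrl.get_state())
E
```

```text
pics
scene {'fx': 463.02610576596646, 'fy': 463.02610576596646, 'cx': 249.08994701323599, 'cy': 182.8466260939763, 'k1': -0.16623167758752705, 'R': array([[ 0.77709913,  0.62937375, -0.0023716 ],
       [ 0.44552824, -0.5527555 , -0.70424849],
       [-0.44454644,  0.54621427, -0.7099496 ]]), 't': array([-0.38036491, -0.25099782,  1.85998844])}
top {'fx': 457.01613612301156, 'fy': 457.01613612301156, 'cx': 251.72453231914125, 'cy': 190.8421253799278, 'k1': -0.18459402886838033, 'R': array([[ 0.01276689, -0.99983937, -0.01257953],
       [-0.98666964, -0.01055556, -0.16239335],
       [ 0.16223448,  0.0144851 , -0.98664591]]), 't': array([-0.05472143,  0.54470778,  1.22123053])}
{'fx': 312.5798276598368, 'fy': 312.5798276598368, 'cx': 251.61979715961039, 'cy': 182.20332075170938, 'k1': -0.004558318864558404, 'T_tool_cam': array([[-8.67219249e-04, -9.51631899e-01, -3.07239283e-01,
         8.39182093e-02],
       [ 9.99999378e-01, -1.04060971e-03,  4.00530427e-04,
        -8.67758995e-04],
       [-7.00873711e-04, -3.07238745e-01,  9.51632210e-01,
        -1.47771301e-01],
       [ 0.00000000e+00,  0.00000000e+00,  0.00000000e+00,
         1.00000000e+00]])}
{'time': 0.1, 'joint_positions': array([ 1.21608543,  0.32175449, -0.07009398,  1.4515253 ,  0.02263511,
        1.37079501, -0.05688807]), 'qd': array([ 0.00036238, -0.00078485, -0.00107755, -0.00124763,  0.00194804,
       -0.00126673, -0.00101701]), 'joint_torque': array([-1.29341159e-03, -4.92573988e+01, -4.05934202e-01, -3.13398564e+01,
       -6.40014955e-02,  3.94383667e-02,  8.34833600e-05]), 'position': array([ 0.23411468, -0.60588441,  0.2355812 ]), 'tool_rot': array([-3.08670060e+00, -5.75833174e-01,  6.76548344e-04]), 'ft_force': array([-0.14717311,  0.72177688,  0.18797882]), 'torque': array([-0.02585006, -0.0575604 , -0.00811623]), 'grip_force': 0.0, 'grip_width': 1.0020026617752937}
```

View pics/top0.png

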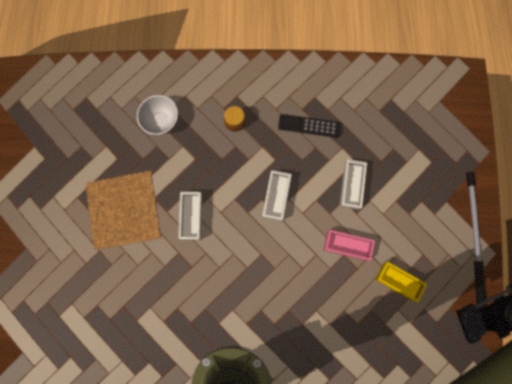

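View pics/scene0.png

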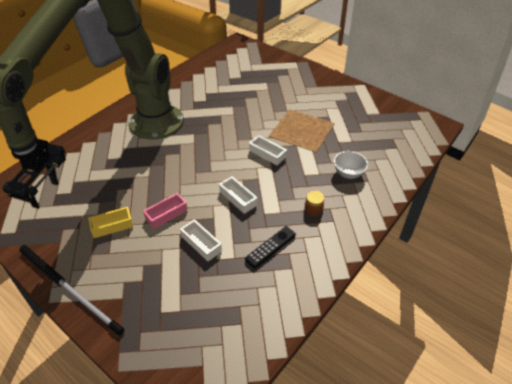

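The top view shows white dishes at px (190,215), (277,194) and (354,184), and the mat at (123,210). The bowl is at (157,115), the jar at (234,117) and the remote at (310,125). The pink (350,244) and yellow (402,282) look-alikes are to be left alone. Next I'll measure the dish rims and the mat.

```bash
cat > h.py <<'E'
import numpy as np, cv2
from bench import ctrl
from scipy.spatial.transform import Rotation as Ro
def ray(m,uv):
    d=np.array([(uv[0]-m['cx'])/m['fx'],(uv[1]-m['cy'])/m['fy']]); s=d.copy()
    for _ in range(20): s=d/(1+m['k1']*(s@s))
    return np.array([s[0],s[1],1.])
def cast(name,uv,z,pose=None):
    m=ctrl.camera_model(name)
    if name=="wrist":
        T=m['T_tool_cam'];Rw=Ro.from_rotvec(pose[1]).as_matrix();o=pose[0]+Rw@T[:3,3];d=Rw@T[:3,:3]@ray(m,uv)
    else: o=-m['R'].T@m['t']; d=m['R'].T@ray(m,uv)
    return o+d*(z-o[2])/d[2]
def rects(mask,name,z,pose=None,amin=300):
    out=[]
    for c in cv2.findContours(mask,cv2.RETR_EXTERNAL,cv2.CHAIN_APPROX_NONE)[0]:
        if cv2.contourArea(c)<amin: continue
        P=np.array([cast(name,p[0],z,pose)[:2] for p in c])
        (x,y),(w,h),a=cv2.minAreaRect((P*1000).astype(np.float32))
        if w<h: w,h,a=h,w,a+90
        out.append((c.reshape(-1,2).mean(0).round(),round(x),round(y),round(w),round(h),round((a+90)%180-90,1)))
    return out
def white(im):
    h=cv2.cvtColor(im,cv2.COLOR_RGB2HSV); return cv2.inRange(h,(0,0,150),(180,45,255))
def cork(im):
    h=cv2.cvtColor(im,cv2.COLOR_RGB2HSV); return cv2.inRange(h,(8,100,90),(22,255,255))
E
cat > m.py <<'E'
from h import *
im=ctrl.get_image("top")
for p in((190,200),(190,235),(181,215),(277,175),(354,165),(123,210),(160,200),(250,230)):print(p,im[p[1],p[0]],end=' ')
print()
w=white(im); w[:60]=0
for r in rects(cv2.morphologyEx(w,cv2.MORPH_CLOSE,np.ones((5,5))),"top",.042,amin=250): print(r)
c=cork(im);c[:150]=0;c[260:]=0;c[:,:80]=0;c[:,175:]=0
for r in rects(cv2.morphologyEx(c,cv2.MORPH_CLOSE,np.ones((5,5))),"top",.003): print('mat',r)
cv2.imwrite("pics/crop1.png",cv2.resize(im[140:300,80:430,::-1],None,fx=2.2,fy=2.2,interpolation=cv2.INTER_CUBIC))
E
python3 m.py
```

```text
(190, 200) [145 130 117] (190, 235) [149 137 123] (181, 215) [166 156 142] (277, 175) [130 118 106] (354, 165) [167 156 142] (123, 210) [147 102  58] (160, 200) [82 65 57] (250, 230) [138 115  95] 
(array([189., 215.]), 475, 123, 132, 58, -0.3)
(array([276., 195.]), 535, -117, 133, 57, -10.0)
(array([353., 184.]), 569, -333, 133, 59, -7.9)
(array([154., 116.]), 768, 230, 118, 117, -43.8)
mat (array([123., 211.]), 483, 323, 244, 232, 8.8)
```

View pics/crop1.png

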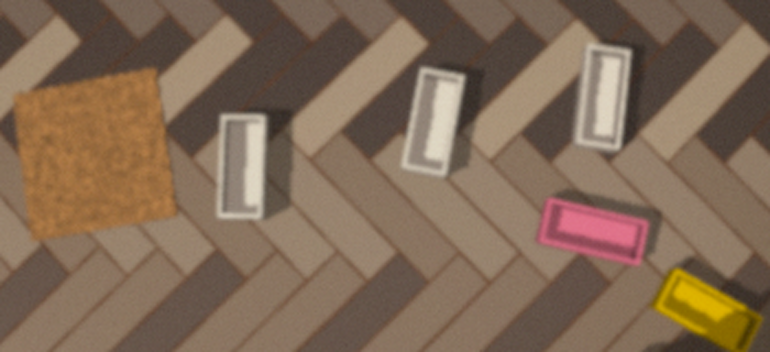

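The crop confirms three white dishes: P (242,165), Q (433,120) and S (603,97). Pink and yellow are the decoys. I'll test them in the order S, Q, P, pressing the far short-end rim with the fingers shut.

```bash
cat >> h.py <<'E'
def target(yaw,tilt=0):
    # tool x along world yaw (deg) when down; tilt>0: tool tip points outward (+yaw dir), about tool y
    return Ro.from_euler('z',yaw,degrees=True)*Ro.from_euler('x',180,degrees=True)*Ro.from_euler('y',tilt,degrees=True)
def go(pos,yaw,tilt=0,start=None):
    s=ctrl.get_state(); p,R=(s['position'],Ro.from_rotvec(s['tool_rot'])) if start is None else start
    T=target(yaw,tilt); tr=R.inv().apply(np.array(pos)-p)*1000; tu=np.degrees((R.inv()*T).as_rotvec())
    print("travel mm",tr.round(1),"turn",tu.round(1),"n>=",np.ceil(max(np.linalg.norm(tr)/50,np.linalg.norm(tu)/8.59)))
    return np.array(pos),T
def mat():
    return np.array([cast("top",p,.003)[:2] for p in((86.4,182.3),(151.4,171.8),(160,237.3),(96.4,249.1))])
E
python3 - <<'E'
from h import *
print(target(0,45).apply([0,0,1]).round(2))
M=mat();print(M.round(3),M.mean(0))
a=go((.631,-.342,.075),-8)
go((.536,.123,.075),0); 
go((.598,-.128,.075),-10,start=a)
E
```

```text
[ 0.71 -0.   -0.71]
[[0.572 0.442]
 [0.605 0.246]
 [0.415 0.212]
 [0.377 0.398]] [0.49246011 0.32433521]
travel mm [ 465.3 -102.9  160.8] turn [-0.1  0.  29.1] n>= 11.0
travel mm [ 544.4 -570.9  161.5] turn [-0.1  0.  21.1] n>= 17.0
travel mm [ -62.5 -207.3   -0. ] turn [-0. -0.  2.] n>= 5.0
```

Call:
step_arm(
  commands=[
    {"travel": [0.047, -0.01, 0.01], "turn": [0, 0, 0]},
    {"travel": [0.093, -0.02, 0.02], "turn": [0, 0, 0]},
    {"travel": [0.14, -0.031, 0.03], "turn": [0, 0, 0]},
    {"travel": [0.186, -0.041, 0.04], "turn": [0, 0, 0]},
    {"travel": [0.233, -0.051, 0.05], "turn": [0, 0, 0]},
  ],
  gripper=0,
  force=20,
)

```text
time: 0.65
position: [0.4343, -0.4735, 0.186]
tool_rot: [-3.088, -0.575, 0.001]
ft_force: [0.4, -0.6, 1.0]
grip_width: 0.631
grip_force: 0.0
```

Call:
step_arm(
  commands=[
    {"travel": [0.047, -0.01, 0.015], "turn": [0, 0, 0]},
    {"travel": [0.093, -0.02, 0.03], "turn": [0, 0, 0]},
    {"travel": [0.14, -0.031, 0.045], "turn": [0, 0, 0]},
    {"travel": [0.186, -0.041, 0.06], "turn": [0, 0, 0]},
    {"travel": [0.232, -0.052, 0.08], "turn": [0, 0, 0]},
  ],
)

```text
time: 1.15
position: [0.6317, -0.3422, 0.1068]
tool_rot: [3.088, 0.576, 0.001]
ft_force: [0.3, -0.5, 0.6]
grip_width: 0.171
grip_force: 0.0
```

Call:
step_arm(
  commands=[
    {"travel": [0, 0, 0.01], "turn": [0, 0, 8]},
    {"travel": [0, 0, 0.015], "turn": [0, 0, 16]},
    {"travel": [0, 0, 0.02], "turn": [0, 0, 24]},
    {"travel": [0, 0, 0.03], "turn": [0, 0, 29]},
  ],
)

```text
time: 1.55
position: [0.6302, -0.3434, 0.0769]
tool_rot: [3.133, -0.223, 0.001]
ft_force: [0.3, -0.8, 0.4]
grip_width: 0.006
grip_force: 0.0
```

Run:
```python
from h import *
s=ctrl.get_state();print(s['time'],s['joint_positions'].round(3),s['ft_force'].round(2))
go((.631,-.342,.058),-8)
cv2.imwrite("pics/w1.png",ctrl.get_image("wrist")[:,:,::-1])
```

```text
1.55 [ 0.571  0.571 -0.155  1.429  0.092  1.148 -1.31 ] [ 0.34 -0.79  0.41]
travel mm [ 0.6 -1.5 18.9] turn [ 0.  -0.  -0.1] n>= 1.0
```

View pics/w1.png

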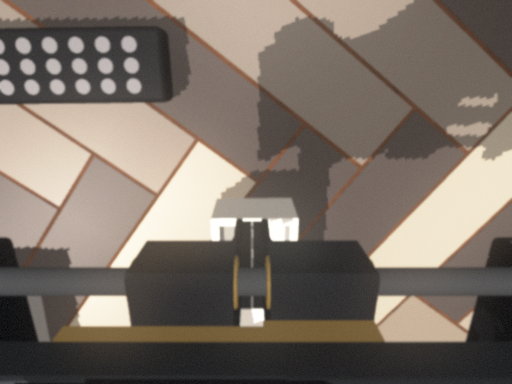

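The picture shows the far end of S behind the shut fingers. Its end face spans rows 200–218 and the rim's outer edge is near (255,218). The remote is at upper left.

Run:
```python
from h import *
s=ctrl.get_state();P=(s['position'],s['tool_rot'])
for uv in((213,219),(298,219)): print(cast("wrist",uv,.042,P))
R=Ro.from_rotvec(P[1]); m=R.inv().apply(np.mean([cast("wrist",uv,.042,P) for uv in((213,219),(298,219))],0)-P[0]); print("rim edge in tool mm",(m*1000).round(1))
```

```text
[ 0.63350915 -0.31863987  0.042     ]
[ 0.62576433 -0.37162137  0.042     ]
rim edge in tool mm [ 1.1  2.2 32.5]
```

Call:
step_arm(
  commands=[
    {"travel": [0, -0.001, 0.01], "turn": [0, 0, 0]},
    {"travel": [0, -0.001, 0.018], "turn": [0, 0, 0]},
    {"travel": [0, -0.001, 0.018], "turn": [0, 0, 0]},
  ],
)

```text
time: 1.9
position: [0.629, -0.3417, 0.0572]
tool_rot: [-3.133, 0.213, 0.004]
ft_force: [-0.3, 0.5, -1.2]
grip_width: 0.007
grip_force: 0.0
```

Call:
step_arm(
  commands=[
    {"travel": [0, 0, 0.001], "turn": [0, 0, 0]},
    {"travel": [0, 0, 0.001], "turn": [0, 0, 0]},
  ],
)

```text
time: 2.1
position: [0.6302, -0.3425, 0.0584]
tool_rot: [3.134, -0.215, 0.001]
ft_force: [-0.2, -0.4, -0.3]
grip_width: 0.007
grip_force: 0.0
```

Call:
step_arm(
  commands=[
    {"travel": [0, 0, 0.001], "turn": [0, 0, 0]},
    {"travel": [0, 0, 0.001], "turn": [0, 0, 0]},
  ],
)

```text
time: 2.3
position: [0.6301, -0.3425, 0.0574]
tool_rot: [3.134, -0.216, 0.001]
ft_force: [0.1, -0.4, 0.4]
grip_width: 0.003
grip_force: 0.0
```

Call:
step_arm(
  commands=[
    {"travel": [0, 0, 0.001], "turn": [0, 0, 0]},
    {"travel": [0, 0, 0.001], "turn": [0, 0, 0]},
  ],
)

```text
time: 2.5
position: [0.6302, -0.3425, 0.0565]
tool_rot: [3.134, -0.215, 0.001]
ft_force: [-0.1, -0.2, 1.3]
grip_width: 0.009
grip_force: 1.0
```

Call:
step_arm(
  commands=[
    {"travel": [0, 0, 0.001], "turn": [0, 0, 0]},
    {"travel": [0, 0, 0.001], "turn": [0, 0, 0]},
  ],
)

```text
time: 2.7
position: [0.6303, -0.3425, 0.0564]
tool_rot: [3.134, -0.216, 0.001]
ft_force: [-2.4, 0.8, 6.8]
grip_width: 0.005
grip_force: 3.0
```

Call:
step_arm(
  commands=[
    {"travel": [0, 0, 0.001], "turn": [0, 0, 0]},
    {"travel": [0, 0, 0.001], "turn": [0, 0, 0]},
  ],
)

```text
time: 2.9
position: [0.6305, -0.3425, 0.0563]
tool_rot: [3.133, -0.216, 0.002]
ft_force: [-2.5, 1.8, 8.8]
grip_width: 0.008
grip_force: 4.7
```

S is steady: 9 N on the rim and it didn't go down (contact at TCP z 0.0564). On to Q.

Call:
step_arm(
  commands=[
    {"travel": [0, 0, -0.023], "turn": [0, 0, 0]},
    {"travel": [-0.016, -0.052, -0.025], "turn": [0, 0, 0]},
    {"travel": [-0.03, -0.1, -0.025], "turn": [0, 0, 0.5]},
    {"travel": [-0.045, -0.148, -0.025], "turn": [0, 0, 1]},
    {"travel": [-0.06, -0.19, -0.025], "turn": [0, 0, 2]},
  ],
)

```text
time: 3.4
position: [0.5962, -0.1438, 0.0791]
tool_rot: [-3.13, 0.271, -0.001]
ft_force: [0.3, 0.9, 0.3]
grip_width: 0.005
grip_force: 0.0
```

Call:
step_arm(
  commands=[
    {"travel": [-0.003, -0.017, 0.01], "turn": [0, 0, 0]},
    {"travel": [-0.003, -0.017, 0.02], "turn": [0, 0, 0]},
    {"travel": [-0.003, -0.017, 0.022], "turn": [0, 0, 0]},
    {"travel": [-0.003, -0.017, 0.022], "turn": [0, 0, 0]},
  ],
)

```text
time: 3.8
position: [0.5965, -0.1306, 0.0568]
tool_rot: [3.129, -0.273, -0.001]
ft_force: [-0.7, -0.1, -0.6]
grip_width: 0.006
grip_force: 0.0
```

Call:
step_arm(
  commands=[
    {"travel": [0, 0, 0.001], "turn": [0, 0, 0]},
    {"travel": [0, 0, 0.001], "turn": [0, 0, 0]},
  ],
)

```text
time: 4.0
position: [0.5966, -0.1312, 0.0565]
tool_rot: [3.128, -0.274, 0.001]
ft_force: [-1.3, -0.1, 3.8]
grip_width: 0.005
grip_force: 1.6
```

Call:
step_arm(
  commands=[
    {"travel": [0, 0, 0.001], "turn": [0, 0, 0]},
    {"travel": [0, 0, 0.001], "turn": [0, 0, 0]},
  ],
)

```text
time: 4.2
position: [0.5967, -0.1312, 0.0563]
tool_rot: [3.128, -0.274, 0.001]
ft_force: [-1.9, -1.4, 8.7]
grip_width: 0.003
grip_force: 4.0
```

Call:
step_arm(
  commands=[
    {"travel": [0, 0, 0.001], "turn": [0, 0, 0]},
    {"travel": [0, 0, 0.001], "turn": [0, 0, 0]},
  ],
)

```text
time: 4.4
position: [0.5973, -0.1312, 0.0562]
tool_rot: [3.127, -0.274, 0.003]
ft_force: [-3.5, -1.7, 12.4]
grip_width: 0.01
grip_force: 5.8
```

Run:
```python
from h import *
s=ctrl.get_state();print(s['time'],s['ft_force'].round(2),s['position'].round(4))
go((.596,-.129,.052),-10)
```

```text
4.4 [-3.45 -1.68 12.38] [ 0.5973 -0.1312  0.0562]
travel mm [-1.7 -2.   4.2] turn [ 0.1 -0.1  0. ] n>= 1.0
```

Q is steady as well. I'll confirm that P tips.

Call:
step_arm(
  commands=[
    {"travel": [0, 0, -0.023], "turn": [0, 0, 0]},
    {"travel": [-0.02, -0.045, -0.025], "turn": [0, 0, 0]},
    {"travel": [-0.04, -0.09, -0.025], "turn": [0, 0, 0]},
    {"travel": [-0.06, -0.135, -0.025], "turn": [0, 0, 0]},
    {"travel": [-0.08, -0.18, -0.025], "turn": [0, 0, 0]},
  ],
)

```text
time: 4.9
position: [0.5483, 0.0629, 0.0791]
tool_rot: [3.129, -0.273, 0.001]
ft_force: [0.6, 0.1, -0.5]
grip_width: 0.006
grip_force: 0.0
```

Call:
step_arm(
  commands=[
    {"travel": [-0.018, -0.045, 0], "turn": [0, 0, -5]},
    {"travel": [-0.024, -0.0586, 0.008], "turn": [0, 0, -10]},
    {"travel": [-0.024, -0.0586, 0.018], "turn": [0, 0, -10]},
    {"travel": [-0.024, -0.0586, 0.022], "turn": [0, 0, -10]},
    {"travel": [-0.024, -0.0586, 0.022], "turn": [0, 0, -10]},
  ],
)

```text
time: 5.4
position: [0.535, 0.1214, 0.0559]
tool_rot: [3.14, -0.004, -0.003]
ft_force: [-0.1, -0.8, -0.9]
grip_width: 0.01
grip_force: 0.1
```

Call:
step_arm(
  commands=[
    {"travel": [0, 0, 0.001], "turn": [0, 0, 0]},
    {"travel": [0, 0, 0.001], "turn": [0, 0, 0]},
  ],
)

```text
time: 5.6
position: [0.5356, 0.1227, 0.0561]
tool_rot: [3.141, -0.001, 0.0]
ft_force: [0.2, -0.0, -0.1]
grip_width: 0.007
grip_force: 0.2
```

Call:
step_arm(
  commands=[
    {"travel": [0, 0, 0.001], "turn": [0, 0, 0]},
    {"travel": [0, 0, 0.001], "turn": [0, 0, 0]},
  ],
)

```text
time: 5.8
position: [0.5355, 0.1238, 0.0553]
tool_rot: [3.141, 0.002, 0.001]
ft_force: [0.4, 0.1, 0.7]
grip_width: 0.006
grip_force: 0.4
```

Call:
step_arm(
  commands=[
    {"travel": [0, 0, 0.001], "turn": [0, 0, 0]},
    {"travel": [0, 0, 0.001], "turn": [0, 0, 0]},
  ],
)

```text
time: 6.0
position: [0.5353, 0.1243, 0.0542]
tool_rot: [-3.142, -0.004, -0.001]
ft_force: [0.5, -0.7, 0.7]
grip_width: 0.007
grip_force: 0.5
```

Call:
step_arm(
  commands=[
    {"travel": [0, 0, 0.001], "turn": [0, 0, 0]},
    {"travel": [0, 0, 0.001], "turn": [0, 0, 0]},
  ],
)

```text
time: 6.2
position: [0.535, 0.1244, 0.053]
tool_rot: [-3.142, -0.004, -0.0]
ft_force: [0.6, 0.5, 0.4]
grip_width: 0.008
grip_force: 0.5
```

Run:
```python
from h import *
s=ctrl.get_state();print(s['time'],s['ft_force'].round(2),s['position'].round(4),s['joint_positions'].round(2))
go((.5355,.122,.052),0)
cv2.imwrite("pics/w2.png",ctrl.get_image("wrist")[:,:,::-1])
```

```text
6.2 [0.63 0.53 0.38] [0.535  0.1244 0.053 ] [ 0.07  0.3  -0.39  1.89  0.14  0.98 -1.95]
travel mm [0.5 2.4 1. ] turn [-0.  -0.   0.1] n>= 1.0
```

View pics/w2.png

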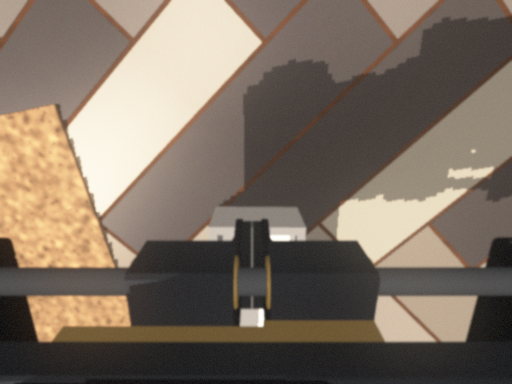

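The image shows P's far end under the fingers, with the end face at rows 208–240 and the mat at left. The rim has followed 3 mm down at about 1 N. I'll press a little further to find its stop.

Call:
step_arm(
  commands=[
    {"travel": [0, 0, 0.001], "turn": [0, 0, 0]},
    {"travel": [0, 0, 0.001], "turn": [0, 0, 0]},
  ],
)

```text
time: 6.45
position: [0.5347, 0.1243, 0.0518]
tool_rot: [3.142, 0.004, -0.001]
ft_force: [0.6, -0.4, 0.7]
grip_width: 0.005
grip_force: 0.4
```

Call:
step_arm(
  commands=[
    {"travel": [0, 0, 0.001], "turn": [0, 0, 0]},
    {"travel": [0, 0, 0.001], "turn": [0, 0, 0]},
  ],
)

```text
time: 6.65
position: [0.535, 0.1243, 0.0515]
tool_rot: [3.141, 0.004, 0.0]
ft_force: [0.1, -0.0, 4.2]
grip_width: 0.006
grip_force: 2.0
```

Call:
step_arm(
  commands=[
    {"travel": [0, 0, 0.001], "turn": [0, 0, 0]},
    {"travel": [0, 0, 0.001], "turn": [0, 0, 0]},
  ],
)

```text
time: 6.85
position: [0.5351, 0.1244, 0.0512]
tool_rot: [3.141, 0.004, 0.0]
ft_force: [-1.7, -0.4, 10.0]
grip_width: 0.002
grip_force: 4.8
```

Run:
```python
from h import *
s=ctrl.get_state();P=(s['position'],s['tool_rot']);print(s['ft_force'].round(2),P[0].round(4))
im=ctrl.get_image("wrist");cv2.imwrite("pics/w3.png",cv2.resize(im[180:290,180:340,::-1],None,fx=4,fy=4))
```

```text
[-1.7  -0.4   9.96] [0.5351 0.1244 0.0512]
```

View pics/w3.png

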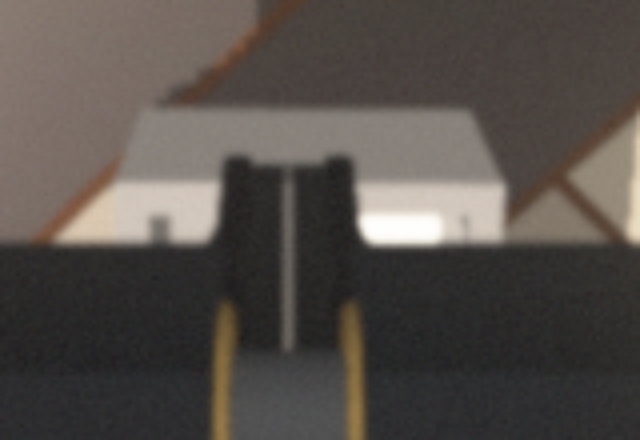

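P's rim sank 5 mm before the stop (0.0565 to 0.0515), so P is the rocker. In the crop the rim's outer edge runs from (114,181) to (505,181). I'll lift off, open the fingers and work out the grasp.

Call:
step_arm(
  commands=[
    {"travel": [0, 0, -0.03], "turn": [0, 0, 0]},
    {"travel": [0, 0, -0.08], "turn": [0, 0, 0]},
    {"travel": [0, 0, -0.12], "turn": [0, 0, 0]},
    {"travel": [0, 0, -0.14], "turn": [0, 0, 0]},
    {"travel": [0, 0, -0.14], "turn": [0, 0, 0]},
  ],
  gripper=1,
)

```text
time: 7.4
position: [0.5367, 0.1249, 0.1934]
tool_rot: [-3.141, -0.004, -0.009]
ft_force: [-0.8, -0.4, 0.0]
grip_width: 0.377
grip_force: 0.0
```

Run:
```python
from h import *
P=(np.array([.5351,.1244,.0512]),np.array([3.141,.004,0]))
E=np.array([cast("wrist",(180+x/4,180+181/4),.0375,P) for x in(114,505)]);print(E.round(4))
im=ctrl.get_image("top");w=white(im);w[:150]=0;w[250:]=0;w[:,240:]=0
print(rects(cv2.morphologyEx(w,cv2.MORPH_CLOSE,np.ones((5,5))),"top",.042,amin=250))
s=ctrl.get_state();P=(s['position'],s['tool_rot'])
im=ctrl.get_image("wrist");w=white(im);cv2.imwrite("pics/w4.png",im[:,:,::-1]);print(P[0],rects(w,"wrist",.042,P))
```

```text
[[0.541  0.1493 0.0375]
 [0.541  0.0938 0.0375]]
[(array([195., 214.]), 475, 113, 131, 39, 1.8)]
[0.53540962 0.12439342 0.19088306] [(array([258., 213.]), 485, 125, 119, 111, 0.0), (array([479., 171.]), 533, -108, 134, 94, -13.6), (array([370., 138.]), 570, 15, 141, 43, -45.2), (array([ 29., 107.]), 597, 332, 61, 15, -80.5), (array([ 6., 65.]), 629, 339, 50, 22, -13.6), (array([192.,  92.]), 606, 184, 136, 44, -44.9)]
```

View pics/w4.png

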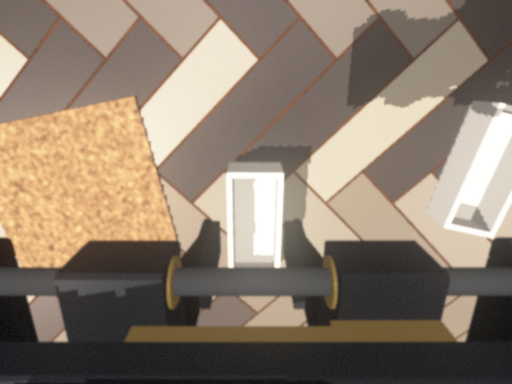

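The picture shows P's far rim at row 173, spanning columns 228–283, and the mat's corner at (135,97). From both readings, P's far end is at x≈0.5375 with its centre line at y≈0.122 and yaw≈0. I'll grip it 35 mm from the far end with the tool tilted back 45°, so that a 90° roll stands it on its near end.

Call:
step_arm(
  commands=[
    {"travel": [0.007, 0, 0.01], "turn": [0, -8, 0]},
    {"travel": [0.014, 0.001, 0.02], "turn": [0, -16, 0]},
    {"travel": [0.021, 0.001, 0.04], "turn": [0, -24, 0]},
    {"travel": [0.028, 0.002, 0.06], "turn": [0, -32, 0]},
    {"travel": [0.035, 0.002, 0.08], "turn": [0, -40, 0]},
  ],
)

```text
time: 8.0
position: [0.5695, 0.1218, 0.1076]
tool_rot: [2.946, 0.003, -1.085]
ft_force: [1.1, 0.4, 0.6]
grip_width: 0.924
grip_force: 0.0
```

Call:
step_arm(
  commands=[
    {"travel": [0, 0, 0], "turn": [0, -5, 0]},
    {"travel": [0, 0, 0], "turn": [0, -5, 0]},
    {"travel": [0, 0, 0], "turn": [0, -5, 0]},
  ],
)

```text
time: 8.3
position: [0.569, 0.1226, 0.1079]
tool_rot: [2.9, 0.004, -1.206]
ft_force: [-0.8, -0.2, -0.2]
grip_width: 0.997
grip_force: 0.0
```

Run:
```python
from h import *
s=ctrl.get_state();P=(s['position'],s['tool_rot']);print(s['joint_positions'].round(2),P[0].round(4),s['grip_width'])
go((.499,.122,.0225),0,-45)
Q=(np.array([.5354,.1244,.1909]),np.array([3.1412,.002,-.0]))
for p in((228,173),(283,173),(255.5,173)):print(cast("wrist",p,.042,Q).round(4))
print('matcorner',cast("wrist",(135,97),.003,Q))
```

```text
[ 0.    0.89 -0.34  1.09  0.04  1.96 -1.89] [0.569  0.1226 0.1079] 0.9973072203219253
travel mm [ 11.2   0.4 109.9] turn [0.1 0.2 0.1] n>= 3.0
[0.5337 0.1482 0.042 ]
[0.5337 0.094  0.042 ]
[0.5337 0.1211 0.042 ]
matcorner [0.60438567 0.2457024  0.003     ]
```

Call:
step_arm(
  commands=[
    {"travel": [0.01, 0.001, 0.03], "turn": [0, 0, 0]},
    {"travel": [0.01, 0.001, 0.06], "turn": [0, 0, 0]},
    {"travel": [0.01, 0.001, 0.09], "turn": [0, 0, 0]},
  ],
)

```text
time: 8.6
position: [0.5131, 0.1214, 0.0409]
tool_rot: [2.905, 0.004, -1.193]
ft_force: [-0.2, 0.4, 0.5]
grip_width: 1.001
grip_force: 0.0
```

Run:
```python
from h import *
s=ctrl.get_state();print(s['joint_positions'].round(2),s['ft_force'].round(1))
go((.4975,.1215,.0225),0,-45)
```

```text
[ 0.03  0.85 -0.35  1.32  0.04  1.77 -1.89] [-0.2  0.4  0.5]
travel mm [ 1.8 -0.1 24.1] turn [ 0.1 -0.3  0.1] n>= 1.0
```

Call:
step_arm(
  commands=[
    {"travel": [0.001, 0, 0.012], "turn": [0, 0, 0]},
    {"travel": [0.001, 0, 0.021], "turn": [0, 0, 0]},
    {"travel": [0.001, 0, 0.021], "turn": [0, 0, 0]},
  ],
)

```text
time: 8.9
position: [0.4994, 0.1212, 0.0248]
tool_rot: [2.903, 0.004, -1.199]
ft_force: [-0.5, 0.2, 0.0]
grip_width: 1.001
grip_force: 0.0
```

Call:
step_arm(
  commands=[
    {"travel": [0, 0, 0], "turn": [0, 0, 0]},
    {"travel": [0, 0, 0], "turn": [0, 0, 0]},
    {"travel": [0, 0, 0], "turn": [0, 0, 0]},
    {"travel": [0, 0, 0], "turn": [0, 0, 0]},
    {"travel": [0, 0, 0], "turn": [0, 0, 0]},
  ],
  gripper=0.4,
  force=45,
)

```text
time: 9.4
position: [0.4995, 0.1213, 0.0238]
tool_rot: [2.902, 0.003, -1.202]
ft_force: [0.3, -0.4, 1.9]
grip_width: 0.64
grip_force: 45.0
```

Call:
step_arm(
  commands=[
    {"travel": [0, 0, 0], "turn": [0, 0, 0]},
    {"travel": [0, 0, 0], "turn": [0, 0, 0]},
  ],
)

```text
time: 9.6
position: [0.4995, 0.1212, 0.0238]
tool_rot: [2.902, 0.003, -1.201]
ft_force: [0.5, -0.3, 0.2]
grip_width: 0.639
grip_force: 44.9
```

Call:
step_arm(
  commands=[
    {"travel": [-0.015, 0, -0.015], "turn": [0, 0, 0]},
    {"travel": [-0.035, 0, -0.035], "turn": [0, 0, 0]},
    {"travel": [-0.06, 0, -0.06], "turn": [0, 0, 0]},
    {"travel": [-0.075, 0, -0.075], "turn": [0, 4, 0]},
    {"travel": [-0.075, 0, -0.075], "turn": [0, 10, 0]},
  ],
)

```text
time: 10.1
position: [0.5013, 0.1217, 0.1329]
tool_rot: [-2.999, -0.003, 0.933]
ft_force: [-1.1, -0.1, -1.2]
grip_width: 0.64
grip_force: 44.9
```

Call:
step_arm(
  commands=[
    {"travel": [0, 0, 0], "turn": [0, 8, 0]},
    {"travel": [0, 0, 0], "turn": [0, 16, 0]},
    {"travel": [0, 0, 0], "turn": [0, 24, 0]},
    {"travel": [0, 0, 0], "turn": [0, 32, 0]},
    {"travel": [0, 0, 0], "turn": [0, 40, 0]},
  ],
)

```text
time: 10.6
position: [0.4992, 0.1213, 0.1317]
tool_rot: [3.138, 0.004, 0.148]
ft_force: [-0.4, 0.6, -1.9]
grip_width: 0.644
grip_force: 44.9
```

Call:
step_arm(
  commands=[
    {"travel": [0, 0, 0], "turn": [0, 8, 0]},
    {"travel": [0, 0, 0], "turn": [0, 16, 0]},
    {"travel": [0, 0, 0], "turn": [0, 24, 0]},
    {"travel": [0, 0, 0], "turn": [0, 32, 0]},
    {"travel": [0, 0, 0], "turn": [0, 40, 0]},
  ],
)

```text
time: 11.1
position: [0.5069, 0.1223, 0.1327]
tool_rot: [2.915, -0.004, 1.137]
ft_force: [1.5, -1.6, -0.8]
grip_width: 0.64
grip_force: 44.9
```

Run:
```python
from h import *
s=ctrl.get_state();print(s['joint_positions'].round(2),s['ft_force'].round(1),s['torque'].round(2),s['grip_width'])
go((.5035,.1215,.0945),0,45)
im=ctrl.get_image("scene");cv2.imwrite("pics/s2.png",cv2.resize(im[60:230,130:380,::-1],None,fx=3,fy=3))
```

```text
[ 0.31 -0.3  -0.76  2.44  0.5   0.28 -2.5 ] [ 1.5 -1.6 -0.8] [-0.2   0.91 -0.21] 0.6398938370130931
travel mm [-28.4   0.4  25.8] turn [0.8 2.4 0.1] n>= 1.0
```

View pics/s2.png

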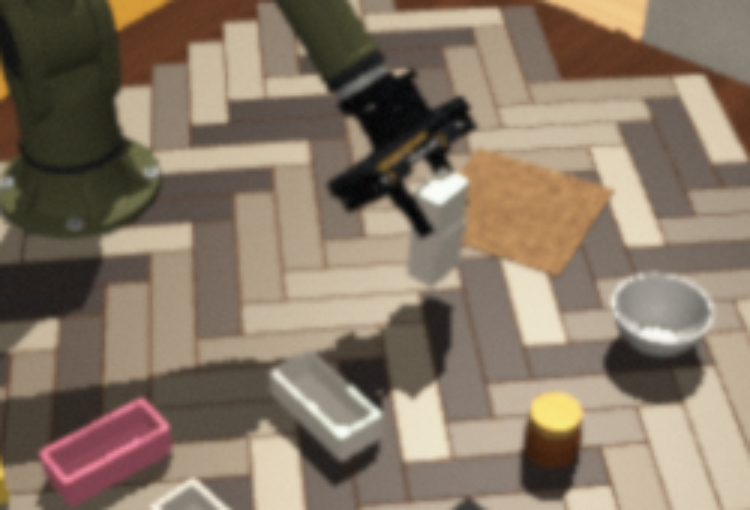

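The crop shows the dish hanging vertically in the gripper near (440,235), with the rest undisturbed. The elbow is at its limit this close in, so I'll move outward to x≈0.555 to stand it.

Call:
step_arm(
  commands=[
    {"travel": [0.012, 0, 0.011], "turn": [0, 0, 0]},
    {"travel": [0.024, 0, 0.022], "turn": [0, 1, 0]},
    {"travel": [0.035, 0, 0.032], "turn": [0, 2.4, 0]},
    {"travel": [0.035, 0, 0.032], "turn": [0, 2.4, 0]},
    {"travel": [0.035, 0, 0.032], "turn": [0, 2.4, 0]},
  ],
)

```text
time: 11.65
position: [0.5582, 0.1214, 0.1351]
tool_rot: [2.892, -0.011, 1.196]
ft_force: [1.1, 0.0, -2.6]
grip_width: 0.642
grip_force: 44.9
```

Run:
```python
from h import *
s=ctrl.get_state();print(s['joint_positions'].round(2),s['ft_force'].round(1),s['position'].round(4))
go((s['position'][0],.1215,.099),0,45)
```

```text
[ 0.69 -0.21 -1.07  2.37  0.72  0.2  -2.67] [ 1.1  0.  -2.6] [0.5582 0.1214 0.1351]
travel mm [-25.5  -0.4  25.6] turn [ 0.8  0.1 -0.1] n>= 1.0
```

Call:
step_arm(
  commands=[
    {"travel": [-0.013, 0, 0.013], "turn": [0.8, 0, 0]},
    {"travel": [-0.025, 0, 0.025], "turn": [0.8, 0, 0]},
    {"travel": [-0.025, 0, 0.025], "turn": [0.8, 0, 0]},
  ],
)

```text
time: 11.95
position: [0.5557, 0.1147, 0.1045]
tool_rot: [2.901, -0.016, 1.185]
ft_force: [-0.4, 0.3, -2.2]
grip_width: 0.641
grip_force: 44.9
```

Call:
step_arm(
  commands=[
    {"travel": [-0.001, 0, 0.001], "turn": [0, 0, 0]},
    {"travel": [-0.001, 0, 0.001], "turn": [0, 0, 0]},
  ],
)

```text
time: 12.15
position: [0.5557, 0.1254, 0.1056]
tool_rot: [-2.903, -0.008, -1.19]
ft_force: [-0.8, 1.5, -3.2]
grip_width: 0.644
grip_force: 44.9
```

Call:
step_arm(
  commands=[
    {"travel": [-0.001, 0, 0.001], "turn": [0, 0, 0]},
    {"travel": [-0.001, 0, 0.001], "turn": [0, 0, 0]},
  ],
)

```text
time: 12.35
position: [0.5551, 0.1253, 0.1047]
tool_rot: [-2.904, -0.007, -1.188]
ft_force: [0.8, -0.1, -2.1]
grip_width: 0.634
grip_force: 44.9
```

Run:
```python
from h import *
s=ctrl.get_state();print(s['joint_positions'].round(2),s['ft_force'].round(1),s['torque'].round(2),s['position'].round(4))
go((s['position'][0],.1215,.099),0,45)
```

```text
[ 1.03 -0.24 -1.38  2.39  0.71  0.1  -2.69] [ 0.8 -0.1 -2.1] [ 0.06  1.21 -0.04] [0.5551 0.1253 0.1047]
travel mm [-4.   3.8  4. ] turn [-0.3  0.5  0.2] n>= 1.0
```

The arm jams here: j3, j6 and j7 are at their limits, so a forward tilt is poor at this radius. A sideways roll, with the fingers closing along world x, matches the natural wrist posture. I'll raise the dish, level the tool, yaw 90° and tilt again.

Call:
step_arm(
  commands=[
    {"travel": [0.015, 0, -0.015], "turn": [0, -3, 0]},
    {"travel": [0.04, 0, -0.04], "turn": [0, -11, 0]},
    {"travel": [0.06, 0, -0.06], "turn": [0, -19, 0]},
    {"travel": [0.07, 0, -0.07], "turn": [0, -27, 0]},
    {"travel": [0.07, 0, -0.07], "turn": [0, -35, 0]},
  ],
)

```text
time: 12.85
position: [0.5548, 0.1258, 0.205]
tool_rot: [3.036, -0.014, 0.729]
ft_force: [2.1, -0.7, -1.0]
grip_width: 0.639
grip_force: 44.9
```

Call:
step_arm(
  commands=[
    {"travel": [0, 0, 0], "turn": [0, -8, 0]},
    {"travel": [0, 0, 0], "turn": [0, -10, 0]},
    {"travel": [0, 0, 0], "turn": [0, -10, 0]},
  ],
)

```text
time: 13.15
position: [0.5576, 0.1242, 0.2035]
tool_rot: [3.088, -0.025, 0.467]
ft_force: [-0.2, 0.3, -2.5]
grip_width: 0.642
grip_force: 44.9
```

Run:
```python
from h import *
s=ctrl.get_state();print(s['joint_positions'].round(2),s['position'].round(4))
go((.52,.10,.18),90,0)
```

```text
[ 0.26 -0.01 -0.59  1.93  0.14  0.95 -1.98] [0.5576 0.1242 0.2035]
travel mm [-42.5  24.5  11.8] turn [ 14.4 -12.7 -90.2] n>= 11.0
```

Call:
step_arm(
  commands=[
    {"travel": [0, 0, 0], "turn": [0, -8, 0]},
    {"travel": [0, 0, 0], "turn": [0, -17, 0]},
    {"travel": [0, 0, 0], "turn": [0, -17, 0]},
  ],
)

```text
time: 13.45
position: [0.558, 0.1221, 0.2]
tool_rot: [3.125, -0.033, -0.003]
ft_force: [0.3, -0.5, -2.5]
grip_width: 0.64
grip_force: 44.9
```

Call:
step_arm(
  commands=[
    {"travel": [-0.01, 0, 0], "turn": [0, 0, -8]},
    {"travel": [-0.02, 0, 0], "turn": [0, 0, -16]},
    {"travel": [-0.03, 0, 0], "turn": [0, 0, -24]},
    {"travel": [-0.035, 0, 0], "turn": [0, 0, -32]},
    {"travel": [-0.04, 0, 0], "turn": [0, 0, -40]},
  ],
)

```text
time: 13.95
position: [0.515, 0.1243, 0.2029]
tool_rot: [2.94, 1.05, -0.0]
ft_force: [-0.1, 0.8, -1.8]
grip_width: 0.645
grip_force: 44.9
```

Call:
step_arm(
  commands=[
    {"travel": [0, 0, 0], "turn": [0, 0, -8]},
    {"travel": [0, 0, 0], "turn": [0, 0, -16]},
    {"travel": [0, 0, 0], "turn": [0, 0, -24]},
    {"travel": [0, 0, 0], "turn": [0, 0, -32]},
    {"travel": [0, 0, 0], "turn": [0, 0, -40]},
  ],
)

```text
time: 14.45
position: [0.5153, 0.1242, 0.2029]
tool_rot: [2.404, 1.992, -0.011]
ft_force: [-0.1, 1.4, -1.2]
grip_width: 0.639
grip_force: 44.9
```

Run:
```python
from h import *
s=ctrl.get_state();print(s['joint_positions'].round(2),s['position'].round(4))
go((.52,.10,.18),90,0); go((.52,.10,.15),90,45)
```

```text
[ 0.36  0.14 -0.71  1.78  0.11  1.27 -0.57] [0.5153 0.1242 0.2029]
travel mm [-22.5   8.9  23.4] turn [  0.5   1.1 -10.7] n>= 2.0
travel mm [-22.    8.6  53.4] turn [  4.7  45.9 -10. ] n>= 6.0
```

Call:
step_arm(
  commands=[
    {"travel": [-0.01, 0.004, 0.01], "turn": [0.3, 0.5, -6]},
    {"travel": [-0.022, 0.009, 0.02], "turn": [0.5, 1, -10.7]},
    {"travel": [-0.022, 0.009, 0.02], "turn": [0.5, 1, -10.7]},
  ],
)

```text
time: 14.75
position: [0.5196, 0.0977, 0.182]
tool_rot: [-2.232, -2.21, 0.007]
ft_force: [-1.2, -0.0, -2.9]
grip_width: 0.639
grip_force: 44.9
```

Call:
step_arm(
  commands=[
    {"travel": [0, 0, 0], "turn": [0, 8, 0]},
    {"travel": [0, 0, 0], "turn": [0, 16, 0]},
    {"travel": [0, 0, 0], "turn": [0, 24, 0]},
    {"travel": [0, 0, 0], "turn": [0, 32, 0]},
    {"travel": [0, 0, 0], "turn": [0, 40, 0]},
  ],
)

```text
time: 15.25
position: [0.5214, 0.1003, 0.1848]
tool_rot: [-1.825, -1.808, -0.667]
ft_force: [-0.3, 0.1, -3.4]
grip_width: 0.643
grip_force: 44.9
```

Call:
step_arm(
  commands=[
    {"travel": [0, 0, 0], "turn": [0, 5, 0]},
    {"travel": [0, 0, 0], "turn": [0, 5, 0]},
    {"travel": [0, 0, 0], "turn": [0, 5, 0]},
  ],
)

```text
time: 15.55
position: [0.5208, 0.1009, 0.1838]
tool_rot: [-1.769, -1.754, -0.727]
ft_force: [0.4, 0.0, -2.0]
grip_width: 0.642
grip_force: 44.9
```

Run:
```python
from h import *
s=ctrl.get_state();print(s['joint_positions'].round(2),s['position'].round(4))
p=s['position'];go((.52,.10,.11),90,45)
im=ctrl.get_image("scene");cv2.imwrite("pics/s3.png",cv2.resize(im[60:230,130:380,::-1],None,fx=3,fy=3))
```

```text
[ 0.8   0.29 -0.64  1.88 -0.64  1.25  0.43] [0.5208 0.1009 0.1838]
travel mm [-52.7  -0.5  51.7] turn [ 0.2  0.1 -0.4] n>= 2.0
```

View pics/s3.png

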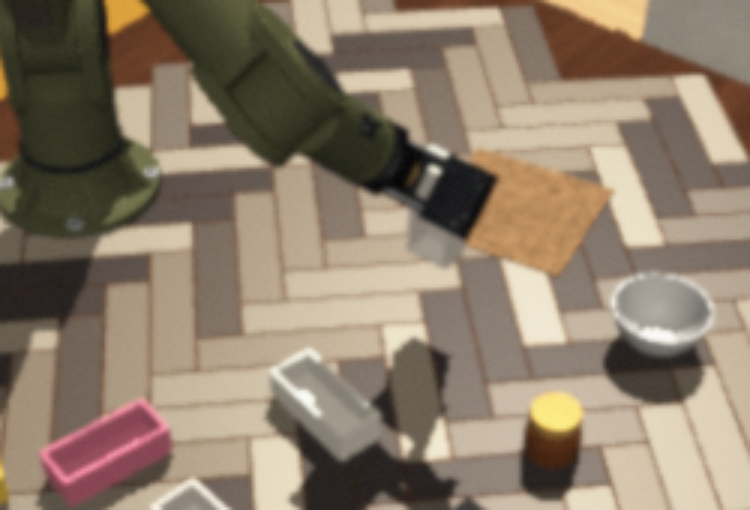

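The dish hangs vertically near (440,230) in the crop with the joints well inside their ranges. Lowering it.

Call:
step_arm(
  commands=[
    {"travel": [-0.02, 0, 0.02], "turn": [0, 0, 0]},
    {"travel": [-0.04, 0, 0.04], "turn": [0, 0, 0]},
    {"travel": [-0.06, 0, 0.06], "turn": [0, 0, 0]},
    {"travel": [-0.06, 0, 0.06], "turn": [0, 0, 0]},
  ],
)

```text
time: 16.0
position: [0.5187, 0.1019, 0.0971]
tool_rot: [-1.765, -1.753, -0.724]
ft_force: [-0.9, 0.2, -2.3]
grip_width: 0.642
grip_force: 44.9
```

Call:
step_arm(
  commands=[
    {"travel": [-0.001, 0, 0.001], "turn": [0, 0, 0]},
    {"travel": [-0.001, 0, 0.001], "turn": [0, 0, 0]},
  ],
)

```text
time: 16.2
position: [0.5219, 0.1008, 0.0993]
tool_rot: [-1.767, -1.756, -0.731]
ft_force: [0.5, 0.3, -2.4]
grip_width: 0.639
grip_force: 44.9
```

Call:
step_arm(
  commands=[
    {"travel": [-0.001, 0, 0.001], "turn": [0, 0, 0]},
    {"travel": [-0.001, 0, 0.001], "turn": [0, 0, 0]},
  ],
)

```text
time: 16.4
position: [0.5214, 0.1, 0.0969]
tool_rot: [-1.768, -1.754, -0.73]
ft_force: [-0.1, -0.9, -1.1]
grip_width: 0.64
grip_force: 44.9
```

Call:
step_arm(
  commands=[
    {"travel": [-0.0007, 0, 0.0007], "turn": [0, 0, 0]},
    {"travel": [-0.0007, 0, 0.0007], "turn": [0, 0, 0]},
  ],
)

```text
time: 16.6
position: [0.5209, 0.1, 0.0952]
tool_rot: [-1.768, -1.753, -0.73]
ft_force: [0.1, 0.4, -0.9]
grip_width: 0.639
grip_force: 44.9
```

Run:
```python
from h import *
s=ctrl.get_state();print(s['joint_positions'].round(2),s['position'].round(4),s['ft_force'].round(1),s['torque'].round(2))
go((.52,.10,.093),90,45)
```

```text
[ 0.77  0.42 -0.62  1.94 -0.6   1.09  0.52] [0.5209 0.1    0.0952] [ 0.1  0.4 -0.9] [-1.18 -0.09  0.01]
travel mm [-1.5 -0.9  1.5] turn [ 0.2  0.  -0.4] n>= 1.0
```

Possibly just touching. I'll go down a little more.

Call:
step_arm(
  commands=[
    {"travel": [-0.0007, 0, 0.0007], "turn": [0, 0, 0]},
    {"travel": [-0.0007, 0, 0.0007], "turn": [0, 0, 0]},
  ],
)

```text
time: 16.8
position: [0.5207, 0.1, 0.094]
tool_rot: [-1.768, -1.752, -0.729]
ft_force: [0.8, -0.3, -2.6]
grip_width: 0.638
grip_force: 44.9
```

Call:
step_arm(
  commands=[
    {"travel": [-0.0007, 0, 0.0007], "turn": [0, 0, 0]},
    {"travel": [-0.0007, 0, 0.0007], "turn": [0, 0, 0]},
  ],
)

```text
time: 17.0
position: [0.5207, 0.1001, 0.0929]
tool_rot: [-1.767, -1.752, -0.729]
ft_force: [-0.5, -0.0, -1.8]
grip_width: 0.64
grip_force: 44.9
```

Call:
step_arm(
  commands=[
    {"travel": [-0.0007, 0, 0.0007], "turn": [0, 0, 0]},
    {"travel": [-0.0007, 0, 0.0007], "turn": [0, 0, 0]},
  ],
)

```text
time: 17.2
position: [0.5208, 0.1001, 0.0921]
tool_rot: [-1.767, -1.753, -0.73]
ft_force: [-1.1, -0.4, -2.4]
grip_width: 0.643
grip_force: 44.9
```

Call:
step_arm(
  commands=[
    {"travel": [-0.0007, 0, 0.0007], "turn": [0, 0, 0]},
    {"travel": [-0.0007, 0, 0.0007], "turn": [0, 0, 0]},
  ],
)

```text
time: 17.4
position: [0.5209, 0.1002, 0.092]
tool_rot: [-1.766, -1.752, -0.73]
ft_force: [-2.4, -2.3, 4.9]
grip_width: 0.641
grip_force: 44.9
```

Contact at z≈0.092. Release and back off along the tool axis.

Call:
step_arm(
  commands=[
    {"travel": [0.0005, 0, -0.0005], "turn": [0, 0, 0]},
    {"travel": [0.0005, 0, -0.0005], "turn": [0, 0, 0]},
    {"travel": [0.0005, 0, -0.0005], "turn": [0, 0, 0]},
    {"travel": [0.0005, 0, -0.0005], "turn": [0, 0, 0]},
    {"travel": [0.0005, 0, -0.0005], "turn": [0, 0, 0]},
  ],
  gripper=1,
)

```text
time: 17.9
position: [0.5208, 0.1002, 0.0918]
tool_rot: [-1.767, -1.753, -0.73]
ft_force: [-0.8, 0.4, 0.0]
grip_width: 0.967
grip_force: 0.0
```

Call:
step_arm(
  commands=[
    {"travel": [0, 0, -0.005], "turn": [0, 0, 0]},
    {"travel": [0, 0, -0.03], "turn": [0, 0, 0]},
    {"travel": [0, 0, -0.07], "turn": [0, 0, 0]},
    {"travel": [0, 0, -0.11], "turn": [0, 0, 0]},
    {"travel": [0, 0, -0.11], "turn": [0, 0, 0]},
  ],
)

```text
time: 18.4
position: [0.5236, 0.0169, 0.1725]
tool_rot: [-1.777, -1.754, -0.735]
ft_force: [-0.1, -0.2, -0.2]
grip_width: 1.004
grip_force: 0.0
```

Run:
```python
from h import *
s=ctrl.get_state();print(s['joint_positions'].round(2),s['position'].round(4),s['ft_force'].round(1))
a=ctrl.get_image("scene")[60:230,130:380,::-1];b=ctrl.get_image("top")[130:300,60:310,::-1]
cv2.imwrite("pics/s4.png",np.vstack([cv2.resize(x,None,fx=1.75,fy=1.75) for x in(a,b)]))
# where should grip be
print(s['time'])
```

```text
[ 0.87  0.35 -0.58  1.82 -0.58  1.32  0.52] [0.5236 0.0169 0.1725] [-0.1 -0.2 -0.2]
18.4
```

View pics/s4.png

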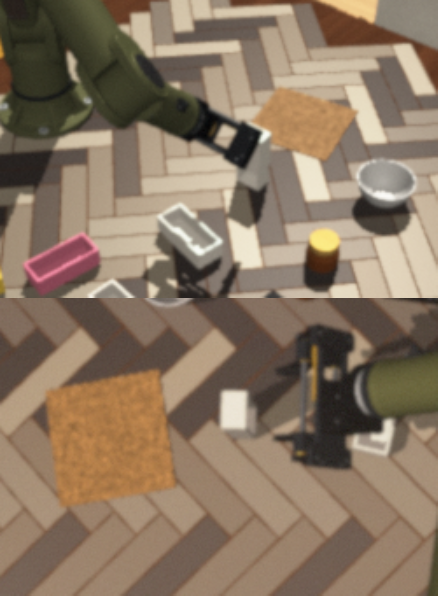

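The picture shows the dish standing free on its short end: scene half (255,160), top face at (234,411) in the lower half. Everything else is in place. Next I'll measure the standing dish numerically and go over to its base side for the second grasp.

Run:
```python
from h import *
im=ctrl.get_image("top");w=white(im);w[:170]=0;w[225:]=0;w[:,:180]=0;w[:,215:]=0
print(rects(w,"top",.13,amin=100))
a=go((.5208,.10,.27),90,0)
b=go((.5208,.19,.178),90,-45,start=a)
c=go((.5208,.1035,.0915),90,-45,start=b)
```

```text
[(array([195., 194.]), 523, 97, 61, 47, 2.1)]
travel mm [ 1.258e+02 -1.000e-01 -1.660e+01] turn [ -0.  -45.   -0.4] n>= 6.0
travel mm [90. -0. 92.] turn [ -0. -45.  -0.] n>= 6.0
travel mm [ -0.    0.  122.3] turn [0. 0. 0.] n>= 3.0
```

Call:
step_arm(
  commands=[
    {"travel": [0.015, 0, -0.02], "turn": [0, -5, 0]},
    {"travel": [0.04, 0, -0.03], "turn": [0, -13, 0]},
    {"travel": [0.07, 0, -0.03], "turn": [0, -21, 0]},
    {"travel": [0.1, 0, -0.025], "turn": [0, -29, 0]},
    {"travel": [0.126, 0, -0.017], "turn": [0, -37, 0]},
  ],
)

```text
time: 19.05
position: [0.5208, 0.1013, 0.272]
tool_rot: [-2.16, -2.145, -0.145]
ft_force: [-0.2, 0.5, -1.8]
grip_width: 0.999
grip_force: 0.0
```

Call:
step_arm(
  commands=[
    {"travel": [0.01, 0, 0], "turn": [0, -8, 0]},
    {"travel": [0.03, 0, 0], "turn": [0, -16, 0]},
    {"travel": [0.05, 0, 0], "turn": [0, -24, 0]},
    {"travel": [0.08, 0, 0.01], "turn": [0, -32, 0]},
    {"travel": [0.1, 0, 0.02], "turn": [0, -40, 0]},
  ],
)

```text
time: 19.55
position: [0.5211, 0.2045, 0.2646]
tool_rot: [1.906, 1.901, -0.552]
ft_force: [0.8, -0.9, 0.4]
grip_width: 1.003
grip_force: 0.0
```

Run:
```python
from h import *
s=ctrl.get_state();print(s['joint_positions'].round(2),s['position'].round(4),s['ft_force'].round(1))
b=go((.5215,.19,.178),90,-45)
```

```text
[-0.08  0.46 -0.82  1.45  0.68  1.82 -0.91] [0.5211 0.2045 0.2646] [ 0.8 -0.9  0.4]
travel mm [33.9  0.6 81. ] turn [ -0.2 -12.8  -0.1] n>= 2.0
```

Call:
step_arm(
  commands=[
    {"travel": [0.01, 0, 0.02], "turn": [0, -6, 0]},
    {"travel": [0.02, 0.001, 0.05], "turn": [0, -12.8, 0]},
    {"travel": [0.034, 0.001, 0.081], "turn": [0, -12.8, 0]},
    {"travel": [0.034, 0.001, 0.081], "turn": [0, -12.8, 0]},
  ],
)

```text
time: 19.95
position: [0.5195, 0.1868, 0.1719]
tool_rot: [1.761, 1.766, -0.745]
ft_force: [-0.5, -0.8, -0.5]
grip_width: 1.0
grip_force: 0.0
```

Run:
```python
from h import *
s=ctrl.get_state();print(s['joint_positions'].round(2),s['position'].round(4),s['ft_force'].round(1))
b=go((.5215,.19,.178),90,-45)
go((.5215,.1035,.0915),90,-45)
```

```text
[-0.21  0.63 -0.73  1.52  0.82  1.86 -1.05] [0.5195 0.1868 0.1719] [-0.5 -0.8 -0.5]
travel mm [-2.1  1.9 -6.6] turn [-0.7  0.1  0.5] n>= 1.0
travel mm [ -1.9   3.4 115.7] turn [-0.7  0.1  0.5] n>= 3.0
```

Call:
step_arm(
  commands=[
    {"travel": [0, 0, 0.02], "turn": [0, 0, 0]},
    {"travel": [0, 0, 0.05], "turn": [0, 0, 0]},
    {"travel": [0, 0, 0.07], "turn": [0, 0, 0]},
    {"travel": [0, 0, 0.07], "turn": [0, 0, 0]},
    {"travel": [0, 0, 0.07], "turn": [0, 0, 0]},
  ],
)

```text
time: 20.45
position: [0.5224, 0.1384, 0.13]
tool_rot: [1.77, 1.758, -0.73]
ft_force: [0.4, 0.3, 1.7]
grip_width: 0.997
grip_force: 0.0
```

Run:
```python
from h import *
s=ctrl.get_state();print(s['joint_positions'].round(2),s['position'].round(4),s['ft_force'].round(1))
go((.5215,.1035,.0915),90,-45)
```

```text
[-0.13  0.61 -0.72  1.63  0.85  1.75 -1.06] [0.5224 0.1384 0.13  ] [0.4 0.3 1.7]
travel mm [ 2.3 -0.6 51.9] turn [-0.3 -0.3 -0.2] n>= 2.0
```

Call:
step_arm(
  commands=[
    {"travel": [0.002, 0, 0.02], "turn": [0, 0, 0]},
    {"travel": [0.002, 0, 0.04], "turn": [0, 0, 0]},
    {"travel": [0.002, 0, 0.052], "turn": [0, 0, 0]},
    {"travel": [0.002, 0, 0.052], "turn": [0, 0, 0]},
    {"travel": [0.002, 0, 0.052], "turn": [0, 0, 0]},
  ],
)

```text
time: 20.95
position: [0.5221, 0.1037, 0.091]
tool_rot: [1.77, 1.759, -0.73]
ft_force: [0.3, 0.8, 1.0]
grip_width: 1.0
grip_force: 0.0
```

Call:
step_arm(
  commands=[
    {"travel": [0, 0, 0], "turn": [0, 0, 0]},
    {"travel": [0, 0, 0], "turn": [0, 0, 0]},
    {"travel": [0, 0, 0], "turn": [0, 0, 0]},
    {"travel": [0, 0, 0], "turn": [0, 0, 0]},
    {"travel": [0, 0, 0], "turn": [0, 0, 0]},
  ],
  gripper=0.4,
  force=45,
)

```text
time: 21.45
position: [0.5216, 0.1027, 0.0902]
tool_rot: [1.769, 1.759, -0.732]
ft_force: [-0.5, -0.2, -0.5]
grip_width: 0.641
grip_force: 44.9
```

Call:
step_arm(
  commands=[
    {"travel": [0, 0, 0], "turn": [0, 0, 0]},
    {"travel": [0, 0, 0], "turn": [0, 0, 0]},
  ],
)

```text
time: 21.65
position: [0.5217, 0.1027, 0.0902]
tool_rot: [1.769, 1.759, -0.732]
ft_force: [-1.5, 0.3, 1.1]
grip_width: 0.64
grip_force: 44.9
```

Run:
```python
from h import *
s=ctrl.get_state();print(s['joint_positions'].round(2),s['position'].round(4),s['ft_force'].round(1),s['grip_width'],s['grip_force'])
go((.5215,.1035,.0915),90,-45)
```

```text
[-0.09  0.62 -0.7   1.71  0.88  1.66 -1.08] [0.5217 0.1027 0.0902] [-1.5  0.3  1.1] 0.6401805492328121 44.86624667595606
travel mm [-0.3 -0.2 -1.5] turn [-0.4 -0.2 -0.2] n>= 1.0
```

Call:
step_arm(
  commands=[
    {"travel": [-0.015, 0, -0.015], "turn": [0, 0, 0]},
    {"travel": [-0.035, 0, -0.035], "turn": [0, 0, 0]},
    {"travel": [-0.06, 0, -0.06], "turn": [0, 0, 0]},
    {"travel": [-0.08, 0, -0.08], "turn": [0, 4, 0]},
    {"travel": [-0.08, 0, -0.08], "turn": [0, 12, 0]},
  ],
)

```text
time: 22.15
position: [0.5228, 0.1058, 0.2067]
tool_rot: [1.902, 1.898, -0.552]
ft_force: [-0.2, 0.1, -3.2]
grip_width: 0.644
grip_force: 44.9
```

Call:
step_arm(
  commands=[
    {"travel": [0, 0, 0], "turn": [0, 8, 0]},
    {"travel": [0, 0, 0], "turn": [0, 16, 0]},
    {"travel": [0, 0, 0], "turn": [0, 24, 0]},
    {"travel": [0, 0, 0], "turn": [0, 32, 0]},
    {"travel": [0, 0, 0], "turn": [0, 33, 0]},
  ],
)

```text
time: 22.65
position: [0.523, 0.0962, 0.2046]
tool_rot: [-2.239, -2.203, -0.001]
ft_force: [0.8, -1.8, -2.3]
grip_width: 0.64
grip_force: 44.9
```

Run:
```python
from h import *
s=ctrl.get_state();print(s['joint_positions'].round(2),s['position'].round(4),s['ft_force'].round(1),s['grip_width'])
a=go((.491,.301,.2),90,0)
go((.491,.301,.15),90,45,start=a)
im=ctrl.get_image("top");c=cork(im);c[:150]=0;c[260:]=0;c[:,:80]=0;c[:,168:]=0
c=cv2.morphologyEx(c,cv2.MORPH_OPEN,np.ones((7,7)));print('mat',rects(c,"top",.003))
```

```text
[ 0.55  0.16 -0.84  1.76  0.12  1.27 -0.34] [0.523  0.0962 0.2046] [ 0.8 -1.8 -2.3] 0.640358756461623
travel mm [204.3 -35.3   4.8] turn [-0.  -0.  -0.9] n>= 5.0
travel mm [ 0. -0. 50.] turn [-0. 45.  0.] n>= 6.0
mat [(array([118., 212.]), 492, 340, 207, 185, 11.7)]
```

Call:
step_arm(
  commands=[
    {"travel": [0.03, -0.005, 0], "turn": [0, 0, 0]},
    {"travel": [0.075, -0.013, 0], "turn": [0, 0, 0]},
    {"travel": [0.12, -0.02, 0], "turn": [0, 0, 0]},
    {"travel": [0.165, -0.028, 0], "turn": [0, 3, 0]},
    {"travel": [0.204, -0.035, 0.005], "turn": [0, 10, -0.9]},
  ],
)

```text
time: 23.2
position: [0.4844, 0.3154, 0.2005]
tool_rot: [-2.102, -2.148, -0.191]
ft_force: [-1.2, 1.0, -2.9]
grip_width: 0.643
grip_force: 44.9
```

Call:
step_arm(
  commands=[
    {"travel": [0, 0, 0], "turn": [0, 7, 0]},
    {"travel": [0, 0, 0], "turn": [0, 14, 0]},
    {"travel": [0, 0, 0], "turn": [0, 21, 0]},
    {"travel": [0, 0, 0], "turn": [0, 28, 0]},
    {"travel": [0, 0, 0], "turn": [0, 35, 0]},
  ],
)

```text
time: 23.7
position: [0.4865, 0.3084, 0.1993]
tool_rot: [-1.742, -1.768, -0.726]
ft_force: [-0.3, 0.7, -3.4]
grip_width: 0.642
grip_force: 44.9
```

Call:
step_arm(
  commands=[
    {"travel": [0, 0, 0], "turn": [0, 0, 0]},
    {"travel": [0, 0, 0], "turn": [0, 0, 0]},
  ],
)

```text
time: 23.9
position: [0.4871, 0.3078, 0.1989]
tool_rot: [-1.747, -1.766, -0.722]
ft_force: [0.1, 1.0, -1.9]
grip_width: 0.642
grip_force: 44.9
```

Run:
```python
from h import *
s=ctrl.get_state();print(s['joint_positions'].round(2),s['position'].round(4),s['ft_force'].round(1),s['grip_width'])
a=go((.491,.301,.06),90,45)
```

```text
[ 0.84  0.28 -1.11  1.97 -0.65  0.97  0.13] [0.4871 0.3078 0.1989] [ 0.1  1.  -1.9] 0.6420877901215706
travel mm [-103.2    4.3   93.2] turn [-0.6 -0.1  0.4] n>= 3.0
```

Call:
step_arm(
  commands=[
    {"travel": [-0.025, 0.001, 0.02], "turn": [0, 0, 0]},
    {"travel": [-0.055, 0.003, 0.05], "turn": [0, 0, 0]},
    {"travel": [-0.085, 0.004, 0.075], "turn": [-0.6, 0, 0.4]},
    {"travel": [-0.103, 0.004, 0.093], "turn": [-0.6, 0, 0.4]},
    {"travel": [-0.103, 0.004, 0.093], "turn": [-0.6, 0, 0.4]},
  ],
)

```text
time: 24.4
position: [0.4898, 0.3022, 0.0589]
tool_rot: [-1.756, -1.757, -0.728]
ft_force: [0.3, -0.3, -2.5]
grip_width: 0.642
grip_force: 44.9
```

Call:
step_arm(
  commands=[
    {"travel": [0, 0, 0], "turn": [0, 0, 0]},
    {"travel": [0, 0, 0], "turn": [0, 0, 0]},
  ],
)

```text
time: 24.6
position: [0.4936, 0.3015, 0.0628]
tool_rot: [-1.759, -1.76, -0.737]
ft_force: [-0.5, 0.3, -1.9]
grip_width: 0.643
grip_force: 44.9
```

Run:
```python
from h import *
s=ctrl.get_state();print(s['joint_positions'].round(2),s['position'].round(4),s['ft_force'].round(1),s['grip_width'])
a=go((.491,.301,.032),90,45)
```

```text
[ 0.71  0.54 -0.99  2.05 -0.54  0.68  0.24] [0.4936 0.3015 0.0628] [-0.5  0.3 -1.9] 0.6427704991421914
travel mm [-22.2  -2.7  21.4] turn [ 0.3 -0.2  0.1] n>= 1.0
```

Call:
step_arm(
  commands=[
    {"travel": [-0.01, -0.002, 0.01], "turn": [0, 0, 0]},
    {"travel": [-0.022, -0.002, 0.021], "turn": [0.3, 0, 0]},
    {"travel": [-0.022, -0.002, 0.021], "turn": [0.3, 0, 0]},
    {"travel": [-0.022, -0.002, 0.021], "turn": [0.3, 0, 0]},
  ],
)

```text
time: 25.0
position: [0.4905, 0.2994, 0.0303]
tool_rot: [-1.758, -1.755, -0.729]
ft_force: [1.2, -0.1, -0.5]
grip_width: 0.64
grip_force: 44.9
```

Call:
step_arm(
  commands=[
    {"travel": [-0.0015, 0, 0.0015], "turn": [0, 0, 0]},
    {"travel": [-0.0015, 0, 0.0015], "turn": [0, 0, 0]},
  ],
)

```text
time: 25.2
position: [0.4908, 0.2993, 0.0283]
tool_rot: [-1.758, -1.756, -0.73]
ft_force: [0.1, 0.2, -1.8]
grip_width: 0.643
grip_force: 44.9
```

Call:
step_arm(
  commands=[
    {"travel": [-0.0015, 0, 0.0015], "turn": [0, 0, 0]},
    {"travel": [-0.0015, 0, 0.0015], "turn": [0, 0, 0]},
  ],
)

```text
time: 25.4
position: [0.4905, 0.2992, 0.0258]
tool_rot: [-1.758, -1.756, -0.729]
ft_force: [-0.1, -0.0, -1.8]
grip_width: 0.645
grip_force: 44.9
```

Run:
```python
from h import *
s=ctrl.get_state();print(s['joint_positions'].round(2),s['position'].round(4),s['ft_force'].round(1),s['torque'].round(2))
a=go((.491,.301,.0237),90,45)
```

```text
[ 0.68  0.62 -0.95  2.06 -0.51  0.63  0.27] [0.4905 0.2992 0.0258] [-0.1 -0.  -1.8] [-1.23 -0.11  0.01]
travel mm [-0.2  0.5  2.7] turn [-0.1 -0.2 -0.1] n>= 1.0
```

Call:
step_arm(
  commands=[
    {"travel": [0.0, 0, 0.0018], "turn": [0, 0, 0]},
    {"travel": [0.0, 0, 0.0018], "turn": [0, 0, 0]},
  ],
)

```text
time: 25.6
position: [0.4903, 0.3008, 0.0245]
tool_rot: [-1.758, -1.756, -0.729]
ft_force: [-0.7, 0.2, -1.9]
grip_width: 0.641
grip_force: 44.9
```

Call:
step_arm(
  commands=[
    {"travel": [-0.0007, 0, 0.0007], "turn": [0, 0, 0]},
    {"travel": [-0.0007, 0, 0.0007], "turn": [0, 0, 0]},
  ],
)

```text
time: 25.8
position: [0.4905, 0.301, 0.0241]
tool_rot: [-1.757, -1.756, -0.73]
ft_force: [-1.6, -1.8, 3.6]
grip_width: 0.643
grip_force: 44.9
```

Call:
step_arm(
  commands=[
    {"travel": [-0.0007, 0, 0.0007], "turn": [0, 0, 0]},
    {"travel": [-0.0007, 0, 0.0007], "turn": [0, 0, 0]},
  ],
)

```text
time: 26.0
position: [0.4908, 0.3014, 0.0241]
tool_rot: [-1.756, -1.756, -0.731]
ft_force: [-2.0, -4.4, 10.8]
grip_width: 0.641
grip_force: 44.9
```

Seated on the mat at z≈0.0241, as predicted. Release and back off along the tool axis.

Call:
step_arm(
  commands=[
    {"travel": [0.001, 0, -0.001], "turn": [0, 0, 0]},
    {"travel": [0.001, 0, -0.001], "turn": [0, 0, 0]},
    {"travel": [0.001, 0, -0.001], "turn": [0, 0, 0]},
  ],
  gripper=1,
)

```text
time: 26.3
position: [0.4906, 0.3006, 0.024]
tool_rot: [-1.758, -1.756, -0.73]
ft_force: [-0.3, 0.0, 0.7]
grip_width: 0.83
grip_force: 0.0
```

Call:
step_arm(
  commands=[
    {"travel": [0, 0, 0], "turn": [0, 0, 0]},
    {"travel": [0, 0, 0], "turn": [0, 0, 0]},
    {"travel": [0, 0, -0.02], "turn": [0, 0, 0]},
    {"travel": [0, 0, -0.06], "turn": [0, 0, 0]},
    {"travel": [0, 0, -0.1], "turn": [0, 0, 0]},
  ],
)

```text
time: 26.8
position: [0.4896, 0.2295, 0.095]
tool_rot: [-1.756, -1.756, -0.728]
ft_force: [0.5, -1.6, 0.1]
grip_width: 1.0
grip_force: 0.0
```

Call:
step_arm(
  commands=[
    {"travel": [0.03, 0, -0.03], "turn": [0, 0, 0]},
    {"travel": [0.03, 0, -0.07], "turn": [0, 0, 0]},
    {"travel": [0.03, 0, -0.11], "turn": [0, 0, 0]},
    {"travel": [0.03, 0, -0.15], "turn": [0, 0, 0]},
    {"travel": [0.03, 0, -0.15], "turn": [0, 0, 0]},
  ],
)

```text
time: 27.3
position: [0.4944, 0.1399, 0.2239]
tool_rot: [-1.767, -1.756, -0.736]
ft_force: [0.5, -1.2, -0.9]
grip_width: 0.999
grip_force: 0.0
```

Run:
```python
from h import *
s=ctrl.get_state();print(s['time'],s['position'].round(3),s['ft_force'].round(1))
im=ctrl.get_image("top");print('holes?',[im[y,x].tolist() for x,y in((115,210),(123,210),(131,210),(123,195),(123,225))])
w=white(im);w[:150]=0;w[260:]=0;w[:,:80]=0;w[:,175:]=0
print(rects(cv2.morphologyEx(w,cv2.MORPH_CLOSE,np.ones((5,5))),"top",.045,amin=100))
hs=cv2.cvtColor(im,cv2.COLOR_RGB2HSV);c=cv2.inRange(hs,(8,110,90),(22,255,255))|w
c[:150]=0;c[260:]=0;c[:,:82]=0;c[:,163:]=0
c=cv2.morphologyEx(cv2.morphologyEx(c,cv2.MORPH_CLOSE,np.ones((9,9))),cv2.MORPH_OPEN,np.ones((13,13)))
print('mat',rects(c,"top",.003))
# others
w=white(im);w[:60]=0
print(rects(cv2.morphologyEx(w,cv2.MORPH_CLOSE,np.ones((5,5))),"top",.042,amin=250))
```

```text
27.3 [0.494 0.14  0.224] [ 0.5 -1.2 -0.9]
holes? [[236, 229, 213], [186, 173, 157], [236, 229, 213], [143, 102, 61], [183, 130, 79]]
[(array([119., 208.]), 493, 324, 129, 51, -89.0)]
mat [(array([123., 210.]), 495, 328, 207, 206, -77.8)]
[(array([119., 208.]), 493, 325, 129, 51, -89.0), (array([353., 187.]), 561, -332, 117, 62, -7.6), (array([157., 115.]), 767, 230, 120, 118, 2.9)]
```

```bash
python3 -c "
from bench import ctrl
print(ctrl.close_job())"
```

```text
the job is handed in; nothing more can be done
None
```

The rocking dish was the one nearest the mat. I stood it on its short end, let go, took hold of it again and set it upside down within about 4 mm of the mat's centre. The job was handed in at about 27 s, and I moved nothing else. My last check couldn't see one steady dish and the end of the other; both looked undisturbed in the picture taken at 18 s.

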